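# Take up a sample drum's brake through the adjuster slot

## Task

Take the adjusting tool out of its holder, put its blade down through the narrow slot in the top of the brake housing and lever the star wheel inside round, tooth by tooth, its top away from the robot (towards the slot's far end), until the brake shoe sits on the drum and the wheel goes no further under a modest push of about 9 N. Never press on the brake with more than 15 N, and touch it only with the tool. Then stand the tool back upright in its holder, blade fully home, and leave everything else where it is.

Things in the scene. Friction and masses are not known exactly. Their poses are not given: they have to be found in the camera images.
- brake_unit: Fixed brake unit: aluminium base 110 x 205 x 8 mm with a grey housing (76 mm in x, 60 in y, cover top 85 over the bench) and, 100 mm beside it at +y, a steel sample drum of 90 mm diameter with three small tubes on it, up to 100 mm high. Origin on the bench under the housing's centre; x away from the robot along the slot, y to the drum, z up; yaw within 0.3 rad. Over 15 N from the tool bends it.
- slot (a point): Centre of the access slot, at the upper face of the housing's 4 mm cover; axes as the unit. The slot is 26 mm long in x and 16 mm wide in y. The star wheel lies right below: a tooth at its top ends 10 mm below this point.
- wheel_axis (a point): Centre of the steel star wheel (unloaded), 40 mm below the slot; axes as the unit; it turns about y. 12 straight teeth: tip radius 30 mm, 9.5 mm deep, 4.5 mm thick, 12 mm wide, 15.7 mm apart at the tips. How they stand is not known: the blade may meet a tip or a gap. The axle is sprung: it gives downwards by 1 mm per 5 N, 4 mm at most.
- wheel_top (a point): Top of the wheel's tip circle, 10 mm below the slot. Pushing the top teeth to +x moves the shoe to the drum, 2 mm a tooth (2 to 3.5 teeth needed); to -x backs it off. Friction about 4 N at the teeth, no clicks; it stays where left. When the shoe sits it stalls: its springy teeth then resist with some 8 N more per mm of blade travel, and spring back; the shoe stays.
- shoe: The brake shoe: a steel back plate 44 x 30 mm with a curved brown lining, on a 12 mm pushrod that comes out of the housing towards the drum; origin on the wheel's axis inside the housing, moves along the unit's y. Not to be touched.
- shoe_face (a point): Middle of the shoe's lining face that looks at the drum, 45 mm above the bench; moves with the shoe.
- drum_face (a point): The point of the drum's rim, 45 mm above the bench, that the lining meets; axes as the unit. The gap is the y of shoe_face in this frame: about -4 to -7 mm at the start, 0 when the lining touches.
- adjusting_tool: The loose tool, 92 mm long, 90 g: a flat steel blade 4 mm thick (x) by 10 mm wide (y) and 32 mm long below a square black handle 22 x 22 x 60 mm. Origin at the blade's tip, z up along the tool to the handle (z = 32 to 92 mm). Starts upright in the holder, the handle's lower face resting on the holder's top; x as the holder's x. Gripped across y it tilts least when pushed along x.
- blade_tip (a point): The centre of the blade's lower end (the tool's origin).
- tool_holder: A fixed grey block 64 x 64 x 45 mm, origin at the centre of its underside, yaw within 0.4 rad. In its top centre a through hole 10 mm (x) by 16 mm (y) with a 4 mm chamfer takes the blade; with the tool home its tip is 13 mm above the bench.
- timer: Loose bystander: white lab timer, 62 x 64 x 19 mm, at the front left; origin under its centre.
- forceps: Loose bystander: steel forceps, 129 mm long, lying near the front edge; origin under the centre.
- tape_roll: Loose bystander: roll of tape, 67 mm across, 19 mm high, behind the unit; origin under its centre.
- beaker: Loose bystander: glass beaker, 53 mm across, 69 mm high, behind the holder; origin under its centre.
- film_box: Loose bystander: carton 60 x 115 x 60 mm to the left of the unit; origin under its centre.

How it is judged:
On the way, in this order (a step that is already met when the one before it is completed fails the run):
1. the blade is down in the slot, among the wheel's teeth (z of blade_tip in the frame of slot below -0.0125 m and horizontal distance between blade_tip and slot below 0.016 m), for 0.1 s.
2. the wheel has been advanced until the shoe's lining sits on the drum (y of shoe_face in the frame of drum_face above -0.0003 m), for 0.2 s.
At the end, for the whole second after the job is handed in: The lining sits on the drum (gap under 0.3 mm) and stays there; the tool stands upright (within 0.12 rad), at rest, in the holder, its blade within 6 mm of the hole's centre and home to within 3 mm (y of shoe_face in the frame of drum_face above -0.0003 m and horizontal distance between blade_tip and tool_holder below 0.006 m and z of blade_tip in the frame of tool_holder below 0.016 m and angle between adjusting_tool's own z axis and vertical below 0.12 rad and linear speed of adjusting_tool below 0.02 m/s); the robot touches nothing.
It fails at once if the tool presses on the brake unit with more than 15 N (contact force between adjusting_tool and brake_unit above 15 N).
It fails at once if the gripper or arm touches the brake unit (contact force between any of the fingers, the arm and brake_unit above 2 N).
It fails at once if a bystander is shifted by more than 30 mm (distance of any of timer, forceps, tape_roll, beaker, film_box from where it was at the start of the episode above 0.03 m).
It also fails if it takes over 67 s, if anything falls off the work surface, if the arm or the gripper's body presses on something with over 40 N, if the wrist force passes 120 N, or if a joint passes its speed limit or range.

## Robot

A 7-joint arm with a two-finger parallel gripper is mounted at the origin on a cart in front of the work surface, level with it; the furniture and walls round the work are solid. World frame = base frame: x ahead of the robot, y to its left, z up, the work surface at z = 0. Lengths are in m, angles in rad, forces in N, time in s.
With the tool pointing down it reaches from about 0.4 to 0.875 m from the base axis. Payload 19.3 kg.
Tool frame: the origin (TCP) lies at the very end of the fingers, on their centre line; the grasp point (between the pads) lies 19 mm behind it; z points along the fingers, y is the line along which they close (so a half turn about z gives the same grasp; the last joint's range is limited). The gripper opens to 85 mm and grips with 20 to 120 N. Pads are 22 mm wide; open, the fingers measure 114 mm over their backs; the gripper's body (76 mm by 85 mm) begins 54 mm behind the grasp point. The pads swing forward as they close: fully open they stand 13 mm farther back than shut.
Start: joints at [-1.34, 0.521, -0.036, 1.599, 0.021, 1.021, -0.113], TCP at [0.185, 0.597, 0.231] pointing down, gripper open.
Joint ranges: [-2.91, 2.91], [-0.3, 2.13], [-1.5, 1.42], [0.17, 2.43], [-1.26, 4.41], [0.16, 1.93], [-2.52, 2.52]. Speed limits (rad/s): [1.89, 1.89, 2.39, 2.39, 3.01, 3.01, 3.01].

## Interface

Orientations are given as [roll, pitch, yaw] about the fixed x, y, z axes, in that order (R = Rz(yaw) Ry(pitch) Rx(roll)).
In Python, from workcell import bot gives the robot as it stands.
- The arm moves only by the shell command python3 -m crank 'ROWS' [FORCE]. ROWS is a JSON object of lists of equal length, an entry for each row: "travel": the shift along the world's x, y, z in cm, a list of three; "turn": the turn, a rotation vector about the world's x, y, z in degrees, a list of three; "gripper": the closure, from 0 (fully open) to 1 (shut). A call has exactly 5 rows; each row is the pose to reach, as a shift and turn from the pose commanded when the call began; what a row does not reach only later rows make up. A row lasts 1/10 s, in which the tool goes at most 50 mm and 8.59 degrees, less where a joint would pass 70% of its speed; a pose out of reach is approached as far as the arm can. A call with a gripper value outside its range is refused whole. The fingers move at their own pace and stop on an object; FORCE is the grip in N (left out, the last holds). Time passes only in rows, so rows that repeat a pose let the fingers close, or fill a call up. It gives the time, the measured TCP pose, the force, the opening and the grip force at its end, in the units of the state.
- bot.observe(): the state, without advancing time (a new reading comes with each control period).
- bot.grab_frame(name): name is "scene" or "top"; returns a dict with "pixels" (420x560x3 uint8, red, green, blue), "fx", "fy", "cx", "cy" (pixels), "dist" ([k1, k2, p1, p2, k3] as OpenCV has them; the pictures are not rectified), "extrinsics" (4x4, takes a point from world to camera coordinates). Camera axes: x right, y down, z forward; pixel columns grow to the right and rows downward; lengths in m; the calibration is good to about 2 mm. A picture is of the moment at which its call begins. There is no depth.
- bot.job_done(): hands the job in; it is judged then, once.
The state is a dict: "clock": time; "qpos": joint angles; "qd": joint speeds; "joint_efforts": joint torques, N m; "position": TCP position; "tool_rot": TCP orientation; "force": force on the tool from outside, world axes, zero at the start; "moment": the same for the moment, N m; "grip_width": finger opening in m; "finger_force": force on a finger pad.
Only numpy, scipy, OpenCV 4.12 (cv2) and the standard library are available. Lean on these libraries where they do the work, as an engineer would, in place of code of your own. Each camera call takes 0.05 s, during which the arm holds its last target. There are 200 camera calls.

## Working session

There is one attempt and no reset: what is moved stays moved. The work goes in short steps, Python scripts to look and compute and a shell command to move; the robot and the scene stay as the last step left them, time stands still between calls to the robot, and variables do not carry over. Pictures are saved under pics/ and viewed, at most 10 in all, crops included, and the job is handed in when it is done.

```bash
mkdir -p pics
python3 - <<'E'
from workcell import bot
import cv2,numpy as np,pickle
d={}
for n in("scene","top"):
    f=bot.grab_frame(n); d[n]=f
    cv2.imwrite(f"pics/{n}0.png",np.ascontiguousarray(f["pixels"][:,:,::-1]))
    E=np.array(f["extrinsics"]); print(n,f["fx"],f["cx"],f["cy"],f["dist"],(-E[:3,:3].T@E[:3,3]).round(3))
pickle.dump(d,open("f0.pkl","wb"))
o=bot.observe();print(o)
E
```

```text
scene 537.5910229042267 273.65419673095795 219.5652942067447 [0.04003996 0.         0.         0.         0.        ] [-0.184 -0.677  1.127]
top 404.35647105423203 279.85530343073526 208.93314561665767 [-0.0686531  0.         0.         0.         0.       ] [0.479 0.047 1.004]
{'clock': 0.1, 'qpos': array([-1.34018219,  0.52199142, -0.03633716,  1.59995389,  0.02117444,
        1.02108216, -0.11282651]), 'qd': array([ 0.00031489, -0.0011041 , -0.00045598,  0.001006  ,  0.00066003,
        0.00045355,  0.00060232]), 'joint_efforts': array([ 3.10515636e-03, -9.28478980e+01,  1.98412724e+00, -3.70542240e+01,
        1.82199210e-02,  5.02803698e-03, -1.13899921e-05]), 'position': array([0.18511613, 0.59663773, 0.23075906]), 'tool_rot': array([-3.14054253e+00,  4.64527460e-05,  2.84073618e+00]), 'force': array([-0.14602931, -0.73842286, -0.26822963]), 'moment': array([0.02466285, 0.00370899, 0.01195459]), 'finger_force': 0.0, 'grip_width': 0.08548418556487046}
```

View pics/scene0.png

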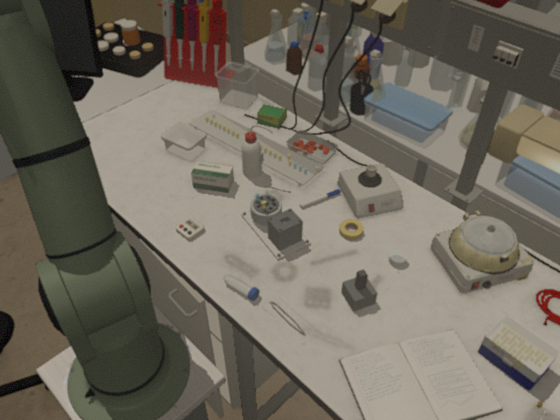

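View pics/top0.png

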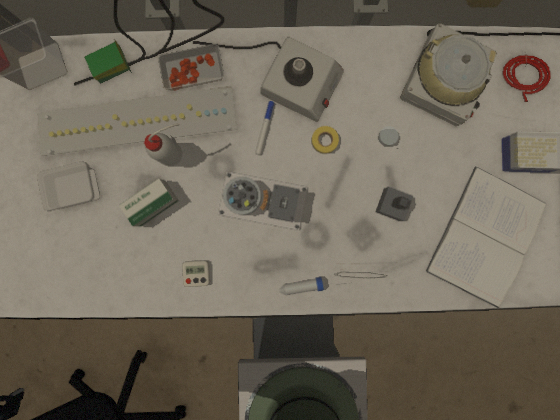

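The top view shows the housing near (290,200) with the drum at (243,195) and the holder with the tool near (396,203). The scene view has them at (285,230), (266,205) and (360,290). I'll enlarge both.

Run:
```python
import cv2,numpy as np,pickle
d=pickle.load(open("f0.pkl","rb"))
def crop(n,x,y,w,h,s): 
    c=d[n]["pixels"][y:y+h,x:x+w,::-1]; c=cv2.convertScaleAbs(c,alpha=1.6)
    return cv2.resize(c,None,fx=s,fy=s,interpolation=cv2.INTER_CUBIC)
a=crop("top",215,165,100,70,8);cv2.imwrite("pics/t1.png",a)
b=np.hstack([crop("top",370,175,50,50,8),crop("scene",335,262,50,50,8)]);cv2.imwrite("pics/h1.png",b)
```

```text
(no output)
```

View pics/t1.png

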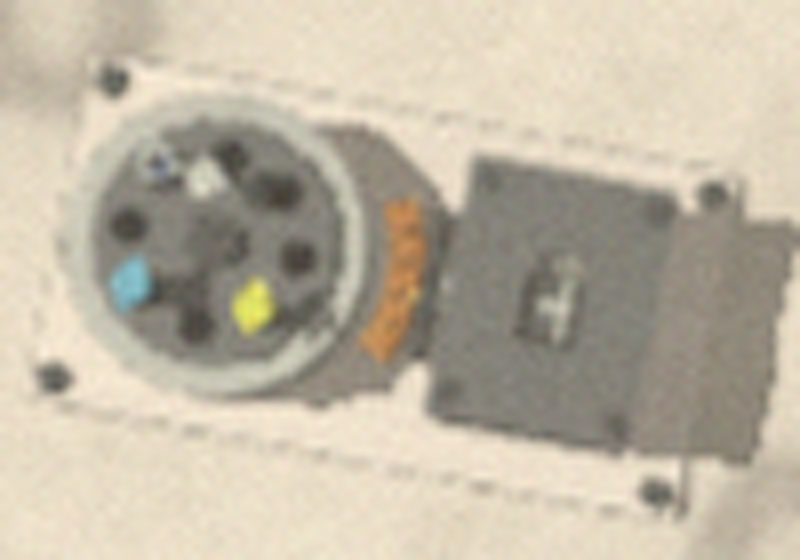

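View pics/h1.png

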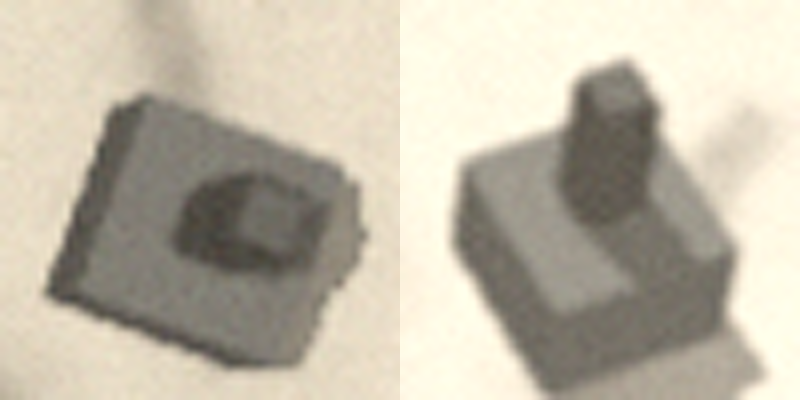

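The top crop shows the housing cover's corners at about (475,155), (680,190), (635,455) and (430,412), with the slot at about (550,302). In the holder crop, the top-face corners are at about (145,95), (348,166) and (75,295), and the handle's top is near (285,212). Next I need the unit in the scene view.

```bash
cat > h.py <<'E'
import cv2,numpy as np,pickle
def load(p="f0.pkl"): return pickle.load(open(p,"rb"))
def ray(f,px):
    K=np.array([[f["fx"],0,f["cx"]],[0,f["fy"],f["cy"]],[0,0,1]])
    u=cv2.undistortPoints(np.array(px,float).reshape(-1,1,2),K,np.array(f["dist"])).reshape(-1,2)
    E=np.array(f["extrinsics"]);R,t=E[:3,:3],E[:3,3]
    return -R.T@t,np.c_[u,np.ones(len(u))]@R
def plane(f,px,z):
    c,d=ray(f,px); return c+d*((z-c[2])/d[:,2])[:,None]
def proj(f,P):
    K=np.array([[f["fx"],0,f["cx"]],[0,f["fy"],f["cy"]],[0,0,1]]);E=np.array(f["extrinsics"])
    return cv2.projectPoints(np.array(P,float).reshape(-1,1,3),cv2.Rodrigues(E[:3,:3])[0],E[:3,3],K,np.array(f["dist"]))[0].reshape(-1,2)
E
python3 - <<'E'
from h import *
d=load();T,S=d["top"],d["scene"]
f=lambda pts,x0,y0:np.array(pts)/8-0.4375+[x0,y0]
def rep(n,p):
    q=np.roll(p,-1,0)-p; print(n,p.round(4).tolist(),"len",np.linalg.norm(q,axis=1).round(4),"ang",np.degrees(np.arctan2(q[:,1],q[:,0])).round(1),"c",p.mean(0).round(4))
rep("cover",plane(T,f([(475,155),(680,190),(635,455),(430,412)],215,165),.085))
rep("slot",plane(T,f([(550,302)],215,165),.085))
rep("base holes",plane(T,f([(113,78),(713,193),(657,492),(53,376)],215,165),.008))
rep("hold T",plane(T,f([(145,95),(348,166),(278,366),(75,295)],370,175),.045))
rep("handle T",plane(T,f([(252,180),(326,206),(305,250),(240,235)],370,175),.105))
rep("hold S",plane(S,f([(65,165),(160,312),(335,250)],335,262),.045))
rep("handle S",plane(S,f([(180,80),(230,62),(258,98),(200,112)],335,262),.105))
c=d["scene"]["pixels"][195:265,235:335,::-1]; c=cv2.convertScaleAbs(c,alpha=1.8)
cv2.imwrite("pics/s1.png",cv2.resize(c,None,fx=8,fy=8,interpolation=cv2.INTER_CUBIC))
E
```

```text
cover [[0.5794, 0.0593, 0.085], [0.5681, 0.0011, 0.085], [0.4928, 0.0156, 0.085], [0.5063, 0.0736, 0.085]] len [0.0594 0.0767 0.0595 0.0745] ang [-101.   169.    76.9  -11.1] c [0.5367 0.0374 0.085 ]
slot [[0.5369, 0.0388, 0.085]] len [0.] ang [0.] c [0.5369 0.0388 0.085 ]
base holes [[0.6143, 0.1722, 0.008], [0.5745, -0.0129, 0.008], [0.4825, 0.0065, 0.008], [0.5222, 0.1921, 0.008]] len [0.1894 0.094  0.1898 0.0942] ang [-102.1  168.    77.9  -12.2] c [0.5484 0.0895 0.008 ]
hold T [[0.5722, -0.2121, 0.045], [0.5497, -0.2728, 0.045], [0.4903, -0.2494, 0.045], [0.5128, -0.189, 0.045]] len [0.0647 0.0638 0.0645 0.0637] ang [-110.4  158.5   69.6  -21.3] c [ 0.5312 -0.2308  0.045 ]
handle T [[0.5418, -0.2254, 0.105], [0.5341, -0.2461, 0.105], [0.5219, -0.2397, 0.105], [0.5265, -0.2214, 0.105]] len [0.0221 0.0138 0.0189 0.0159] ang [-110.4  152.3   75.9  -14.5] c [ 0.5311 -0.2331  0.105 ]
hold S [[0.5133, -0.1952, 0.045], [0.4914, -0.2522, 0.045], [0.548, -0.2747, 0.045]] len [0.0611 0.0609 0.0867] ang [-111.   -21.7  113.5] c [ 0.5176 -0.2407  0.045 ]
handle S [[0.5239, -0.225, 0.105], [0.5401, -0.2311, 0.105], [0.5353, -0.2457, 0.105], [0.5187, -0.237, 0.105]] len [0.0173 0.0154 0.0188 0.0131] ang [ -20.6 -108.   152.3   66.8] c [ 0.5295 -0.2347  0.105 ]
```

View pics/s1.png

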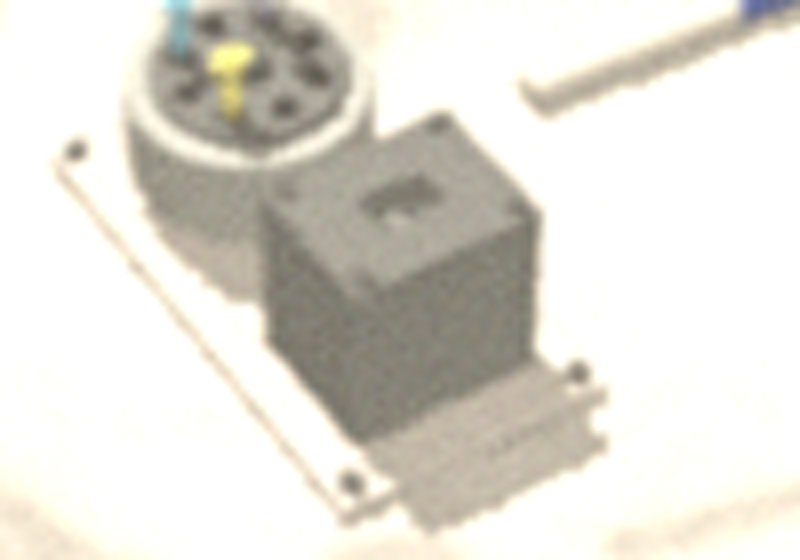

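In the scene view the cover's corners are at about (262,195), (450,115), (538,215) and (360,292), and the slot's centre at (402,198). I'll cross-check those and start moving.

```bash
python3 - <<'E'
from h import *
d=load();S=d["scene"]
f=lambda pts,x0,y0:np.array(pts)/8-0.4375+[x0,y0]
p=plane(S,f([(262,195),(450,115),(538,215),(360,292),(402,198)],235,195),.085);print(p.round(4).tolist(),p[:4].mean(0), np.linalg.norm(p[:4]-np.roll(p[:4],1,0),axis=1))
p=plane(S,f([(76,150),(350,484),(578,372)],235,195),.008);print(p.round(4).tolist())
E
python3 -m crank '{"travel":[[4,-3,0],[8,-6,0],[12,-9,0],[16,-12,0],[20,-15,0]],"turn":[[0,0,0],[0,0,-4],[0,0,-4],[0,0,-4],[0,0,-4]],"gripper":[0.3,0.3,0.3,0.3,0.3]}' 100
```

```text
[[0.5045, 0.0699, 0.085], [0.5773, 0.0525, 0.085], [0.5644, -0.0019, 0.085], [0.4968, 0.0147, 0.085], [0.5373, 0.0358, 0.085]] [0.53573235 0.03378948 0.085     ] [0.05571654 0.07484005 0.05588547 0.06963489]
[[0.5225, 0.1896, 0.008], [0.482, 0.0044, 0.008], [0.5747, -0.0146, 0.008]]
clock: 0.6
position: [0.3864, 0.4454, 0.2312]
tool_rot: [-3.141, -0.0, 2.771]
force: [0.9, 1.4, -0.1]
grip_width: 0.06
finger_force: 0.0
```

```bash
python3 -m crank '{"travel":[[3,-4,0],[6,-8,0],[8,-12,0],[10,-16,0],[12,-20,0]],"turn":[[0,0,0],[0,0,0],[0,0,0],[0,0,0],[0,0,0]],"gripper":[0.3,0.3,0.3,0.3,0.3]}' 100
python3 -m crank '{"travel":[[0,-4.5,0],[0.5,-9,0],[1,-13.5,0],[1.5,-18,0],[2,-22.5,0]],"turn":[[0,0,0],[0,0,0],[0,0,0],[0,0,0],[0,0,0]],"gripper":[0.3,0.3,0.3,0.3,0.3]}' 100
python3 -m crank '{"travel":[[0,-4.5,0],[0.2,-9,0],[0.3,-13.5,0],[0.4,-18,0],[0.5,-22.5,0]],"turn":[[0,0,0],[0,0,0],[0,0,0],[0,0,0],[0,0,0]],"gripper":[0.3,0.3,0.3,0.3,0.3]}' 100
```

```text
clock: 1.1
position: [0.5057, 0.2451, 0.2312]
tool_rot: [-3.141, -0.0, 2.771]
force: [1.3, -0.0, -0.1]
grip_width: 0.06
finger_force: 0.0
clock: 1.6
position: [0.525, 0.0201, 0.2312]
tool_rot: [-3.142, -0.0, 2.771]
force: [0.6, -0.4, 0.6]
grip_width: 0.0598
finger_force: 0.0
clock: 2.1
position: [0.5298, -0.2048, 0.2312]
tool_rot: [3.142, -0.0, 2.771]
force: [0.9, 0.3, -0.3]
grip_width: 0.0596
finger_force: 0.0
```

```bash
python3 -m crank '{"travel":[[0.07,-2.9,-1],[0.07,-2.9,-4],[0.07,-2.9,-8],[0.07,-2.9,-12],[0.07,-2.9,-14]],"turn":[[0,0,0],[0,0,0],[0,0,0],[0,0,0],[0,0,0]],"gripper":[0.3,0.3,0.3,0.3,0.3]}' 100
python3 -m crank '{"travel":[[0,0,-1],[0,0,-2],[0,0,-2.9],[0,0,-2.9],[0,0,-2.9]],"turn":[[0,0,0],[0,0,0],[0,0,0],[0,0,0],[0,0,0]],"gripper":[0.3,0.3,0.3,0.3,0.3]}' 100
python3 -m crank '{"travel":[[0,0,0],[0,0,0],[0,0,0],[0,0,0],[0,0,0]],"turn":[[0,0,0],[0,0,0],[0,0,0],[0,0,0],[0,0,0]],"gripper":[0.5,0.6,0.65,0.7,0.72]}' 30
python3 -m crank '{"travel":[[0,0,0],[0,0,0],[0,0,0],[0,0,0],[0,0,0]],"turn":[[0,0,0],[0,0,0],[0,0,0],[0,0,0],[0,0,0]],"gripper":[0.75,0.8,0.9,1,1]}' 30
```

```text
clock: 2.6
position: [0.5294, -0.2315, 0.088]
tool_rot: [-3.141, -0.004, 2.771]
force: [0.1, 0.1, 0.0]
grip_width: 0.0597
finger_force: 0.0
clock: 3.1
position: [0.5312, -0.2322, 0.0628]
tool_rot: [3.142, 0.001, 2.771]
force: [-0.3, 0.1, -0.6]
grip_width: 0.0597
finger_force: 0.0
clock: 3.6
position: [0.5309, -0.2321, 0.0624]
tool_rot: [3.142, 0.0, 2.771]
force: [0.5, 0.2, 0.6]
grip_width: 0.0238
finger_force: 0.0
clock: 4.1
position: [0.5309, -0.2321, 0.0624]
tool_rot: [3.142, 0.0, 2.771]
force: [-0.6, 0.7, 4.7]
grip_width: 0.0219
finger_force: 30.9
```

```bash
python3 -m crank '{"travel":[[0,0,0],[0,0,0],[0,0,0],[0,0,0.05],[0,0,0.1]],"turn":[[0,0,0],[0,0,0],[0,0,0],[0,0,0],[0,0,0]],"gripper":[1,1,1,1,1]}' 100
python3 -m crank '{"travel":[[0,0,1],[0,0,3],[0,0,6],[0,0,9],[0,0,11]],"turn":[[0,0,0],[0,0,0],[0,0,0],[0,0,0],[0,0,0]],"gripper":[1,1,1,1,1]}' 100
python3 - <<'E'
from h import *
from workcell import bot
d={n:bot.grab_frame(n) for n in("scene","top")};pickle.dump(d,open("f1.pkl","wb"))
o=bot.observe();print(o["position"],o["tool_rot"],o["force"],o["finger_force"])
p=o["position"]
out=[]
for n in d:
    u,v=proj(d[n],[p])[0].astype(int);print(n,u,v)
    c=cv2.convertScaleAbs(d[n]["pixels"][v-35:v+35,u-28:u+22,::-1],alpha=1.8);out.append(cv2.resize(c,None,fx=8,fy=8,interpolation=cv2.INTER_CUBIC))
cv2.imwrite("pics/g1.png",np.hstack(out))
E
```

```text
clock: 4.6
position: [0.5308, -0.232, 0.0632]
tool_rot: [-3.142, -0.0, 2.771]
force: [0.4, 0.9, -0.7]
grip_width: 0.0214
finger_force: 97.6
clock: 5.1
position: [0.5313, -0.2323, 0.1759]
tool_rot: [3.142, 0.002, 2.771]
force: [0.9, 0.1, -1.3]
grip_width: 0.0211
finger_force: 97.7
[ 0.53210064 -0.23261832  0.17656035] [3.14128251 0.00457872 2.77076651] [-0.02432376 -0.28284236 -0.7334758 ] 97.67318844795227
scene 365 252
top 414 199
```

View pics/g1.png

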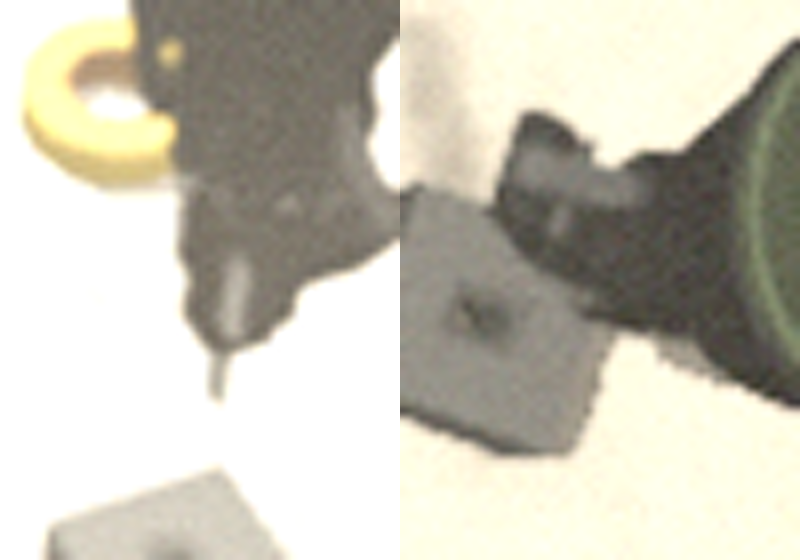

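The scene view shows the blade hanging straight, tip at about (363.6,266.3). The holder's hole shows in the top view at about (395.6,202.6).

Run:
```python
from h import *
from workcell import bot
d=load("f1.pkl");S,T=d["scene"],d["top"]
print("tip S",plane(S,[(363.6,266.3)],.127),"blade top S",plane(S,[(222/8+336.56,350/8+216.56)],.159))
print("hole T",plane(T,[(395.6,202.6)],.043))
o=bot.observe();print(o["position"],o["tool_rot"],o["force"])
```

```text
tip S [[ 0.53216935 -0.2352708   0.127     ]] blade top S [[ 0.52441805 -0.23910881  0.159     ]]
hole T [[ 0.53318194 -0.23039057  0.043     ]]
[ 0.53210064 -0.23261832  0.17656035] [3.14128251 0.00457872 2.77076651] [-0.02432376 -0.28284236 -0.7334758 ]
```

```bash
python3 -m crank '{"travel":[[0,4,0],[0,8,0],[0,12,0],[0,16,0],[0,20,0]],"turn":[[0,0,3],[0,0,6],[0,0,9.1],[0,0,9.1],[0,0,9.1]],"gripper":[1,1,1,1,1]}' 100
python3 -m crank '{"travel":[[0,4,0],[-0.06,7.15,-1],[-0.06,7.15,-2],[-0.06,7.15,-3],[-0.06,7.15,-3]],"turn":[[0,0,0],[0,0,0],[0,0,0],[0,0,0],[0,0,0]],"gripper":[1,1,1,1,1]}' 100
python3 - <<'E'
from h import *
from workcell import bot
d={n:bot.grab_frame(n) for n in("scene","top")};pickle.dump(d,open("f2.pkl","wb"))
o=bot.observe();print(o["position"],o["tool_rot"],o["force"],o["finger_force"])
p=o["position"].copy();p[2]-=.0494
out=[]
for n in d:
    print(n,proj(d[n],[p])[0])
c=cv2.convertScaleAbs(d["scene"]["pixels"][185:245,260:310,::-1],alpha=1.8);out.append(cv2.resize(c,None,fx=10,fy=10,interpolation=cv2.INTER_CUBIC))
c=cv2.convertScaleAbs(d["top"]["pixels"][170:230,270:300,::-1],alpha=1.8);out.append(cv2.resize(c,None,fx=10,fy=10,interpolation=cv2.INTER_CUBIC))
cv2.imwrite("pics/g2.png",np.hstack(out))
E
```

```text
clock: 5.7
position: [0.5303, -0.0306, 0.173]
tool_rot: [-3.141, -0.001, 2.93]
force: [0.5, -0.5, -0.8]
grip_width: 0.0209
finger_force: 97.7
clock: 6.2
position: [0.5295, 0.0382, 0.1419]
tool_rot: [-3.14, -0.002, 2.929]
force: [-0.3, 0.2, -1.2]
grip_width: 0.0209
finger_force: 97.9
[0.53024483 0.03818623 0.14315783] [-3.14098822e+00 -4.01779732e-04  2.92803750e+00] [ 0.37772341 -0.09282424 -1.22627841] 97.88456797599792
scene [282.33478697 217.89923169]
top [283.69135371 205.00124322]
```

View pics/g2.png

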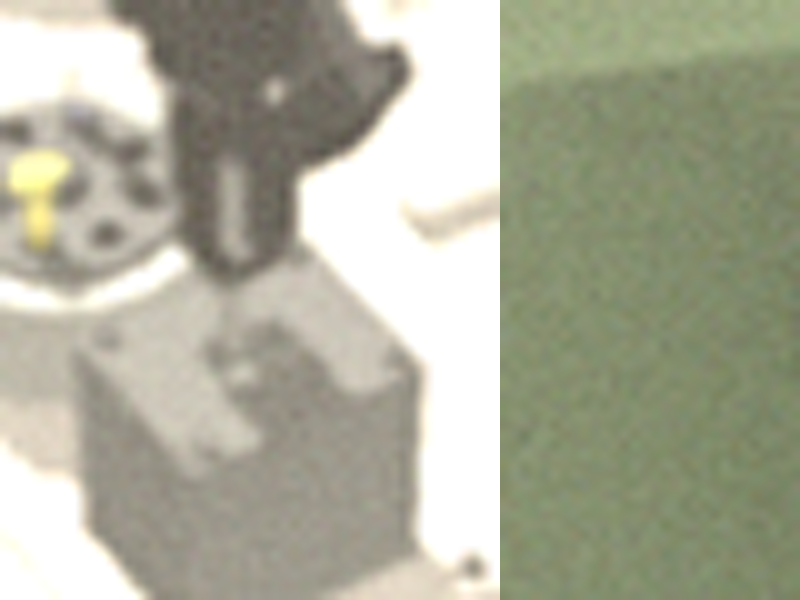

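The scene view shows the blade just over the slot's near part, with its tip at about (283,217.6). The slot's left corner is at about (280.8,219.8). From here I'll feel the way down, with a force check after every call.

```bash
cat > chk.py <<'E'
import sys;from workcell import bot;import numpy as np
o=bot.observe();f=o["force"]-np.array([.2,0,-1.1])
y=np.radians(-12.1);u=np.array([np.cos(y),np.sin(y)]);v=np.array([-u[1],u[0]])
p=o["position"][:2]-[.537,.038]
print("unit x,y mm",(p@u*1e3).round(2),(p@v*1e3).round(2),"tip z mm",round((o["position"][2]-.0494-.085)*1e3,2),"F",(f[:2]@u).round(2),(f[:2]@v).round(2),f[2].round(2))
sys.exit(int(np.linalg.norm(f)>float(sys.argv[1])))
E
python3 -m crank '{"travel":[[0,0,-0.1],[0,0,-0.2],[0,0,-0.4],[0,0,-0.5],[0,0,-0.5]],"turn":[[0,0,0],[0,0,0],[0,0,0],[0,0,0],[0,0,0]],"gripper":[1,1,1,1,1]}' 100 >/dev/null; python3 chk.py 3 &&
python3 -m crank '{"travel":[[0,0,-0.03],[0,0,-0.06],[0,0,-0.1],[0,0,-0.1],[0,0,-0.1]],"turn":[[0,0,0],[0,0,0],[0,0,0],[0,0,0],[0,0,0]],"gripper":[1,1,1,1,1]}' 100 >/dev/null; python3 chk.py 3 &&
python3 -m crank '{"travel":[[0,0,-0.03],[0,0,-0.06],[0,0,-0.1],[0,0,-0.1],[0,0,-0.1]],"turn":[[0,0,0],[0,0,0],[0,0,0],[0,0,0],[0,0,0]],"gripper":[1,1,1,1,1]}' 100 >/dev/null; python3 chk.py 3 &&
python3 -m crank '{"travel":[[0,0,-0.02],[0,0,-0.04],[0,0,-0.06],[0,0,-0.06],[0,0,-0.06]],"turn":[[0,0,0],[0,0,0],[0,0,0],[0,0,0],[0,0,0]],"gripper":[1,1,1,1,1]}' 100 >/dev/null; python3 chk.py 3
```

```text
unit x,y mm -6.92 -0.03 tip z mm 3.78 F 0.1 -0.82 -0.61
unit x,y mm -6.84 0.0 tip z mm 2.91 F 0.3 -0.6 -0.31
unit x,y mm -6.84 -0.02 tip z mm 1.9 F -0.33 0.59 0.2
unit x,y mm -6.84 -0.0 tip z mm 1.3 F -0.61 0.49 0.26
```

```bash
python3 -m crank '{"travel":[[0,0,-0.02],[0,0,-0.04],[0,0,-0.06],[0,0,-0.06],[0,0,-0.06]],"turn":[[0,0,0],[0,0,0],[0,0,0],[0,0,0],[0,0,0]],"gripper":[1,1,1,1,1]}' 100 >/dev/null; python3 chk.py 3 &&
python3 -m crank '{"travel":[[0,0,-0.02],[0,0,-0.04],[0,0,-0.06],[0,0,-0.06],[0,0,-0.06]],"turn":[[0,0,0],[0,0,0],[0,0,0],[0,0,0],[0,0,0]],"gripper":[1,1,1,1,1]}' 100 >/dev/null; python3 chk.py 3 &&
python3 -m crank '{"travel":[[0,0,-0.02],[0,0,-0.04],[0,0,-0.06],[0,0,-0.06],[0,0,-0.06]],"turn":[[0,0,0],[0,0,0],[0,0,0],[0,0,0],[0,0,0]],"gripper":[1,1,1,1,1]}' 100 >/dev/null; python3 chk.py 3 &&
python3 -m crank '{"travel":[[0,0,-0.02],[0,0,-0.04],[0,0,-0.06],[0,0,-0.06],[0,0,-0.06]],"turn":[[0,0,0],[0,0,0],[0,0,0],[0,0,0],[0,0,0]],"gripper":[1,1,1,1,1]}' 100 >/dev/null; python3 chk.py 3 &&
python3 -m crank '{"travel":[[0,0,-0.02],[0,0,-0.05],[0,0,-0.08],[0,0,-0.1],[0,0,-0.1]],"turn":[[0,0,0],[0,0,0],[0,0,0],[0,0,0],[0,0,0]],"gripper":[1,1,1,1,1]}' 100 >/dev/null; python3 chk.py 3 &&
python3 -m crank '{"travel":[[0,0,-0.02],[0,0,-0.05],[0,0,-0.08],[0,0,-0.1],[0,0,-0.1]],"turn":[[0,0,0],[0,0,0],[0,0,0],[0,0,0],[0,0,0]],"gripper":[1,1,1,1,1]}' 100 >/dev/null; python3 chk.py 3
```

```text
unit x,y mm -6.87 -0.01 tip z mm 0.67 F 0.0 -0.28 0.0
unit x,y mm -6.86 0.0 tip z mm 0.1 F -0.04 -0.13 0.5
unit x,y mm -6.85 -0.02 tip z mm -0.52 F -0.96 -0.81 -0.33
unit x,y mm -6.87 -0.02 tip z mm -1.1 F -0.43 -0.29 -0.32
unit x,y mm -6.86 -0.02 tip z mm -2.15 F -0.29 1.02 -0.09
unit x,y mm -6.88 -0.03 tip z mm -3.15 F 0.06 0.06 0.13
```

```bash
python3 -m crank '{"travel":[[0,0,-0.05],[0,0,-0.1],[0,0,-0.2],[0,0,-0.3],[0,0,-0.3]],"turn":[[0,0,0],[0,0,0],[0,0,0],[0,0,0],[0,0,0]],"gripper":[1,1,1,1,1]}' 100 >/dev/null; python3 chk.py 3 &&
python3 -m crank '{"travel":[[0,0,-0.05],[0,0,-0.1],[0,0,-0.2],[0,0,-0.3],[0,0,-0.3]],"turn":[[0,0,0],[0,0,0],[0,0,0],[0,0,0],[0,0,0]],"gripper":[1,1,1,1,1]}' 100 >/dev/null; python3 chk.py 3 &&
python3 -m crank '{"travel":[[0,0,-0.04],[0,0,-0.08],[0,0,-0.12],[0,0,-0.15],[0,0,-0.15]],"turn":[[0,0,0],[0,0,0],[0,0,0],[0,0,0],[0,0,0]],"gripper":[1,1,1,1,1]}' 100 >/dev/null; python3 chk.py 3 &&
python3 -m crank '{"travel":[[0,0,-0.04],[0,0,-0.08],[0,0,-0.12],[0,0,-0.15],[0,0,-0.15]],"turn":[[0,0,0],[0,0,0],[0,0,0],[0,0,0],[0,0,0]],"gripper":[1,1,1,1,1]}' 100 >/dev/null; python3 chk.py 3 &&
python3 -m crank '{"travel":[[0,0,-0.04],[0,0,-0.08],[0,0,-0.12],[0,0,-0.15],[0,0,-0.15]],"turn":[[0,0,0],[0,0,0],[0,0,0],[0,0,0],[0,0,0]],"gripper":[1,1,1,1,1]}' 100 >/dev/null; python3 chk.py 3 &&
python3 -m crank '{"travel":[[0,0,-0.04],[0,0,-0.08],[0,0,-0.12],[0,0,-0.15],[0,0,-0.15]],"turn":[[0,0,0],[0,0,0],[0,0,0],[0,0,0],[0,0,0]],"gripper":[1,1,1,1,1]}' 100 >/dev/null; python3 chk.py 3
```

```text
unit x,y mm -6.92 -0.05 tip z mm -6.27 F 0.02 0.1 -0.62
unit x,y mm -6.9 -0.03 tip z mm -9.25 F -0.39 -0.11 1.1
unit x,y mm -6.86 -0.03 tip z mm -10.62 F -0.14 -0.64 -0.06
unit x,y mm -6.88 -0.05 tip z mm -12.16 F -0.58 -0.38 -0.4
unit x,y mm -6.87 -0.05 tip z mm -13.67 F -0.67 -0.75 0.69
unit x,y mm -6.85 -0.01 tip z mm -15.13 F 0.39 -0.62 0.52
```

```bash
python3 -m crank '{"travel":[[0,0,-0.07],[0,0,-0.14],[0.05,-0.01,-0.14],[0.1,-0.02,-0.14],[0.15,-0.03,-0.14]],"turn":[[0,0,0],[0,0,0],[0,0,0],[0,0,0],[0,0,0]],"gripper":[1,1,1,1,1]}' 100 >/dev/null; python3 chk.py 7 &&
python3 -m crank '{"travel":[[0.04,-0.01,0],[0.08,-0.02,0],[0.12,-0.025,0],[0.16,-0.03,0],[0.2,-0.04,0]],"turn":[[0,0,0],[0,0,0],[0,0,0],[0,0,0],[0,0,0]],"gripper":[1,1,1,1,1]}' 100 >/dev/null; python3 chk.py 7 &&
python3 -m crank '{"travel":[[0.04,-0.01,0],[0.08,-0.02,0],[0.12,-0.025,0],[0.16,-0.03,0],[0.2,-0.04,0]],"turn":[[0,0,0],[0,0,0],[0,0,0],[0,0,0],[0,0,0]],"gripper":[1,1,1,1,1]}' 100 >/dev/null; python3 chk.py 7 &&
python3 -m crank '{"travel":[[0.04,-0.01,0],[0.08,-0.02,0],[0.12,-0.025,0],[0.16,-0.03,0],[0.2,-0.04,0]],"turn":[[0,0,0],[0,0,0],[0,0,0],[0,0,0],[0,0,0]],"gripper":[1,1,1,1,1]}' 100 >/dev/null; python3 chk.py 7
```

```text
unit x,y mm -5.28 0.02 tip z mm -16.51 F -0.89 -0.45 -0.06
unit x,y mm -3.58 0.02 tip z mm -16.6 F -4.27 0.03 1.15
unit x,y mm -1.23 0.01 tip z mm -16.53 F -5.1 0.03 0.54
unit x,y mm 0.79 0.07 tip z mm -16.54 F -4.34 0.28 0.07
```

```bash
python3 -m crank '{"travel":[[0.05,-0.01,0],[0.1,-0.02,0],[0.15,-0.03,0],[0.2,-0.04,0],[0.24,-0.05,0]],"turn":[[0,0,0],[0,0,0],[0,0,0],[0,0,0],[0,0,0]],"gripper":[1,1,1,1,1]}' 100 >/dev/null; python3 chk.py 8 &&
python3 -m crank '{"travel":[[0.05,-0.01,0],[0.1,-0.02,0],[0.15,-0.03,0],[0.2,-0.04,0],[0.24,-0.05,0]],"turn":[[0,0,0],[0,0,0],[0,0,0],[0,0,0],[0,0,0]],"gripper":[1,1,1,1,1]}' 100 >/dev/null; python3 chk.py 8 &&
python3 -m crank '{"travel":[[0.05,-0.01,0],[0.1,-0.02,0],[0.15,-0.03,0],[0.2,-0.04,0],[0.24,-0.05,0]],"turn":[[0,0,0],[0,0,0],[0,0,0],[0,0,0],[0,0,0]],"gripper":[1,1,1,1,1]}' 100 >/dev/null; python3 chk.py 8 &&
python3 -m crank '{"travel":[[0.05,-0.01,0],[0.08,-0.02,0],[0.1,-0.02,0],[0.1,-0.02,0],[0.1,-0.02,0]],"turn":[[0,0,0],[0,0,0],[0,0,0],[0,0,0],[0,0,0]],"gripper":[1,1,1,1,1]}' 100 >/dev/null; python3 chk.py 8
```

```text
unit x,y mm 3.24 0.09 tip z mm -16.56 F -4.89 -0.81 -0.95
unit x,y mm 5.75 0.15 tip z mm -16.5 F -4.47 0.49 -0.62
unit x,y mm 8.24 0.14 tip z mm -16.48 F -4.93 0.08 -0.45
unit x,y mm 9.2 0.12 tip z mm -16.49 F -4.59 -0.13 0.82
```

```bash
python3 -m crank '{"travel":[[-0.1,0.02,0],[-0.1,0.02,0.3],[-0.1,0.02,0.7],[-0.1,0.02,1],[-0.1,0.02,1]],"turn":[[0,0,0],[0,0,0],[0,0,0],[0,0,0],[0,0,0]],"gripper":[1,1,1,1,1]}' 100 >/dev/null; python3 chk.py 3 &&
python3 -m crank '{"travel":[[-0.4,0.085,0],[-0.8,0.17,0],[-1.2,0.257,0],[-1.48,0.32,0],[-1.48,0.32,0]],"turn":[[0,0,0],[0,0,0],[0,0,0],[0,0,0],[0,0,0]],"gripper":[1,1,1,1,1]}' 100 >/dev/null; python3 chk.py 3 &&
python3 -m crank '{"travel":[[0,0,-0.1],[0,0,-0.2],[0,0,-0.3],[0,0,-0.4],[0,0,-0.5]],"turn":[[0,0,0],[0,0,0],[0,0,0],[0,0,0],[0,0,0]],"gripper":[1,1,1,1,1]}' 100 >/dev/null; python3 chk.py 3 &&
python3 -m crank '{"travel":[[0,0,-0.06],[0,0,-0.12],[0,0,-0.2],[0,0,-0.2],[0,0,-0.2]],"turn":[[0,0,0],[0,0,0],[0,0,0],[0,0,0],[0,0,0]],"gripper":[1,1,1,1,1]}' 100 >/dev/null; python3 chk.py 3 &&
python3 -m crank '{"travel":[[0,0,-0.1],[0,0,-0.2],[0,0,-0.3],[0,0,-0.3],[0,0,-0.3]],"turn":[[0,0,0],[0,0,0],[0,0,0],[0,0,0],[0,0,0]],"gripper":[1,1,1,1,1]}' 100 >/dev/null; python3 chk.py 3
```

```text
unit x,y mm 8.61 0.25 tip z mm -5.85 F -0.24 0.87 -0.76
unit x,y mm -7.41 0.23 tip z mm -6.51 F -0.52 0.46 0.03
unit x,y mm -6.99 0.12 tip z mm -11.65 F -0.87 -0.04 0.14
unit x,y mm -6.99 0.15 tip z mm -13.51 F 0.08 -0.02 -0.63
unit x,y mm -7.01 0.14 tip z mm -16.55 F -0.93 0.5 0.11
```

```bash
python3 -m crank '{"travel":[[0.08,-0.02,0],[0.16,-0.035,0],[0.24,-0.05,0],[0.32,-0.07,0],[0.4,-0.085,0]],"turn":[[0,0,0],[0,0,0],[0,0,0],[0,0,0],[0,0,0]],"gripper":[1,1,1,1,1]}' 100 >/dev/null; python3 chk.py 8 &&
python3 -m crank '{"travel":[[0.08,-0.02,0],[0.16,-0.035,0],[0.24,-0.05,0],[0.32,-0.07,0],[0.4,-0.085,0]],"turn":[[0,0,0],[0,0,0],[0,0,0],[0,0,0],[0,0,0]],"gripper":[1,1,1,1,1]}' 100 >/dev/null; python3 chk.py 8 &&
python3 -m crank '{"travel":[[0.08,-0.02,0],[0.16,-0.035,0],[0.24,-0.05,0],[0.32,-0.07,0],[0.4,-0.085,0]],"turn":[[0,0,0],[0,0,0],[0,0,0],[0,0,0],[0,0,0]],"gripper":[1,1,1,1,1]}' 100 >/dev/null; python3 chk.py 8 &&
python3 -m crank '{"travel":[[0.04,-0.01,0],[0.08,-0.02,0],[0.12,-0.025,0],[0.16,-0.035,0],[0.2,-0.045,0]],"turn":[[0,0,0],[0,0,0],[0,0,0],[0,0,0],[0,0,0]],"gripper":[1,1,1,1,1]}' 100 >/dev/null; python3 chk.py 7 &&
python3 -m crank '{"travel":[[0.04,-0.01,0],[0.08,-0.02,0],[0.12,-0.025,0],[0.16,-0.035,0],[0.18,-0.04,0]],"turn":[[0,0,0],[0,0,0],[0,0,0],[0,0,0],[0,0,0]],"gripper":[1,1,1,1,1]}' 100 >/dev/null; python3 chk.py 8; grep . /dev/null; python3 -c "
from workcell import bot;print(bot.observe()['clock'])"
```

```text
unit x,y mm -3.35 0.15 tip z mm -16.67 F -3.95 -0.84 1.93
unit x,y mm 1.17 0.13 tip z mm -16.57 F -4.7 0.38 1.18
unit x,y mm 5.32 0.16 tip z mm -16.52 F -5.28 -0.47 -1.39
unit x,y mm 7.36 0.15 tip z mm -16.5 F -4.42 -0.35 0.3
unit x,y mm 9.26 0.17 tip z mm -16.49 F -6.09 -0.92 -0.57
23.3
```

```bash
python3 -m crank '{"travel":[[-0.1,0.02,0],[-0.1,0.02,0.3],[-0.1,0.02,0.7],[-0.1,0.02,1],[-0.1,0.02,1]],"turn":[[0,0,0],[0,0,0],[0,0,0],[0,0,0],[0,0,0]],"gripper":[1,1,1,1,1]}' 100 >/dev/null; python3 chk.py 3 &&
python3 -m crank '{"travel":[[-0.4,0.085,0],[-0.8,0.17,0],[-1.2,0.26,0],[-1.48,0.325,0],[-1.48,0.325,0]],"turn":[[0,0,0],[0,0,0],[0,0,0],[0,0,0],[0,0,0]],"gripper":[1,1,1,1,1]}' 100 >/dev/null; python3 chk.py 3 &&
python3 -m crank '{"travel":[[0,0,-0.1],[0,0,-0.2],[0,0,-0.3],[0,0,-0.4],[0,0,-0.5]],"turn":[[0,0,0],[0,0,0],[0,0,0],[0,0,0],[0,0,0]],"gripper":[1,1,1,1,1]}' 100 >/dev/null; python3 chk.py 3 &&
python3 -m crank '{"travel":[[0,0,-0.1],[0,0,-0.2],[0,0,-0.3],[0,0,-0.4],[0,0,-0.5]],"turn":[[0,0,0],[0,0,0],[0,0,0],[0,0,0],[0,0,0]],"gripper":[1,1,1,1,1]}' 100 >/dev/null; python3 chk.py 3 &&
python3 -m crank '{"travel":[[0.08,-0.02,0],[0.15,-0.03,0],[0.2,-0.045,0],[0.25,-0.055,0],[0.3,-0.065,0]],"turn":[[0,0,0],[0,0,0],[0,0,0],[0,0,0],[0,0,0]],"gripper":[1,1,1,1,1]}' 100 >/dev/null; python3 chk.py 6.8 &&
python3 -m crank '{"travel":[[0.03,-0.007,0],[0.06,-0.013,0],[0.1,-0.02,0],[0.13,-0.03,0],[0.16,-0.035,0]],"turn":[[0,0,0],[0,0,0],[0,0,0],[0,0,0],[0,0,0]],"gripper":[1,1,1,1,1]}' 100 >/dev/null; python3 chk.py 6.8
```

```text
unit x,y mm 8.66 0.24 tip z mm -5.82 F -0.41 -0.42 -0.38
unit x,y mm -7.46 0.28 tip z mm -6.5 F 0.74 -0.22 0.05
unit x,y mm -7.0 0.17 tip z mm -11.65 F 0.44 -0.26 0.71
unit x,y mm -7.01 0.19 tip z mm -16.59 F -0.37 0.51 0.42
unit x,y mm -4.39 0.18 tip z mm -16.63 F -4.72 0.04 0.68
unit x,y mm -2.3 0.19 tip z mm -16.51 F -3.46 0.89 0.58
```

```bash
python3 -m crank '{"travel":[[0.02,-0.004,0],[0.04,-0.008,0],[0.06,-0.013,0],[0.07,-0.016,0],[0.08,-0.017,0]],"turn":[[0,0,0],[0,0,0],[0,0,0],[0,0,0],[0,0,0]],"gripper":[1,1,1,1,1]}' 100 >/dev/null; python3 chk.py 6.8 &&
python3 -m crank '{"travel":[[0.02,-0.004,0],[0.04,-0.008,0],[0.06,-0.013,0],[0.07,-0.016,0],[0.08,-0.017,0]],"turn":[[0,0,0],[0,0,0],[0,0,0],[0,0,0],[0,0,0]],"gripper":[1,1,1,1,1]}' 100 >/dev/null; python3 chk.py 6.8 &&
python3 -m crank '{"travel":[[0.02,-0.004,0],[0.04,-0.008,0],[0.06,-0.013,0],[0.07,-0.016,0],[0.08,-0.017,0]],"turn":[[0,0,0],[0,0,0],[0,0,0],[0,0,0],[0,0,0]],"gripper":[1,1,1,1,1]}' 100 >/dev/null; python3 chk.py 6.8 &&
python3 -m crank '{"travel":[[0.02,-0.004,0],[0.04,-0.008,0],[0.06,-0.013,0],[0.07,-0.016,0],[0.08,-0.017,0]],"turn":[[0,0,0],[0,0,0],[0,0,0],[0,0,0],[0,0,0]],"gripper":[1,1,1,1,1]}' 100 >/dev/null; python3 chk.py 6.8 &&
python3 -m crank '{"travel":[[0.02,-0.004,0],[0.04,-0.008,0],[0.06,-0.013,0],[0.07,-0.016,0],[0.08,-0.017,0]],"turn":[[0,0,0],[0,0,0],[0,0,0],[0,0,0],[0,0,0]],"gripper":[1,1,1,1,1]}' 100 >/dev/null; python3 chk.py 6.8 &&
python3 -m crank '{"travel":[[0.02,-0.004,0],[0.04,-0.008,0],[0.06,-0.013,0],[0.07,-0.016,0],[0.08,-0.017,0]],"turn":[[0,0,0],[0,0,0],[0,0,0],[0,0,0],[0,0,0]],"gripper":[1,1,1,1,1]}' 100 >/dev/null; python3 chk.py 6.8
```

```text
unit x,y mm -1.47 0.18 tip z mm -16.51 F -4.69 0.01 1.64
unit x,y mm -0.65 0.2 tip z mm -16.52 F -4.44 0.22 -0.18
unit x,y mm 0.15 0.18 tip z mm -16.53 F -4.72 -0.22 0.39
unit x,y mm 1.0 0.17 tip z mm -16.52 F -4.38 -0.34 -0.78
unit x,y mm 1.77 0.2 tip z mm -16.53 F -4.3 -0.7 -0.96
unit x,y mm 2.58 0.19 tip z mm -16.52 F -5.25 -0.11 -0.52
```

```bash
python3 -m crank '{"travel":[[0.02,-0.004,0],[0.04,-0.008,0],[0.06,-0.013,0],[0.07,-0.016,0],[0.08,-0.017,0]],"turn":[[0,0,0],[0,0,0],[0,0,0],[0,0,0],[0,0,0]],"gripper":[1,1,1,1,1]}' 100 >/dev/null; python3 chk.py 6.8 &&
python3 -m crank '{"travel":[[0.02,-0.004,0],[0.04,-0.008,0],[0.06,-0.013,0],[0.07,-0.016,0],[0.08,-0.017,0]],"turn":[[0,0,0],[0,0,0],[0,0,0],[0,0,0],[0,0,0]],"gripper":[1,1,1,1,1]}' 100 >/dev/null; python3 chk.py 6.8 &&
python3 -m crank '{"travel":[[0.02,-0.004,0],[0.04,-0.008,0],[0.06,-0.013,0],[0.07,-0.016,0],[0.08,-0.017,0]],"turn":[[0,0,0],[0,0,0],[0,0,0],[0,0,0],[0,0,0]],"gripper":[1,1,1,1,1]}' 100 >/dev/null; python3 chk.py 6.8 &&
python3 -m crank '{"travel":[[0.02,-0.004,0],[0.04,-0.008,0],[0.06,-0.013,0],[0.07,-0.016,0],[0.08,-0.017,0]],"turn":[[0,0,0],[0,0,0],[0,0,0],[0,0,0],[0,0,0]],"gripper":[1,1,1,1,1]}' 100 >/dev/null; python3 chk.py 6.8 &&
python3 -m crank '{"travel":[[0.02,-0.004,0],[0.04,-0.008,0],[0.06,-0.013,0],[0.07,-0.016,0],[0.08,-0.017,0]],"turn":[[0,0,0],[0,0,0],[0,0,0],[0,0,0],[0,0,0]],"gripper":[1,1,1,1,1]}' 100 >/dev/null; python3 chk.py 6.8 &&
python3 -m crank '{"travel":[[0.02,-0.004,0],[0.04,-0.008,0],[0.06,-0.013,0],[0.07,-0.016,0],[0.08,-0.017,0]],"turn":[[0,0,0],[0,0,0],[0,0,0],[0,0,0],[0,0,0]],"gripper":[1,1,1,1,1]}' 100 >/dev/null; python3 chk.py 6.8 &&
python3 -m crank '{"travel":[[0.02,-0.004,0],[0.04,-0.008,0],[0.06,-0.013,0],[0.07,-0.016,0],[0.08,-0.017,0]],"turn":[[0,0,0],[0,0,0],[0,0,0],[0,0,0],[0,0,0]],"gripper":[1,1,1,1,1]}' 100 >/dev/null; python3 chk.py 6.8 &&
python3 -m crank '{"travel":[[0.02,-0.004,0],[0.04,-0.008,0],[0.06,-0.013,0],[0.07,-0.016,0],[0.08,-0.017,0]],"turn":[[0,0,0],[0,0,0],[0,0,0],[0,0,0],[0,0,0]],"gripper":[1,1,1,1,1]}' 100 >/dev/null; python3 chk.py 6.8
```

```text
unit x,y mm 3.41 0.21 tip z mm -16.53 F -4.27 0.38 -0.01
unit x,y mm 4.25 0.22 tip z mm -16.51 F -4.75 0.55 -0.75
unit x,y mm 5.1 0.2 tip z mm -16.49 F -4.45 -0.04 -0.69
unit x,y mm 5.91 0.21 tip z mm -16.5 F -4.75 -0.19 -0.2
unit x,y mm 6.74 0.23 tip z mm -16.5 F -4.35 0.13 -0.61
unit x,y mm 7.55 0.21 tip z mm -16.5 F -3.42 0.88 -0.01
unit x,y mm 8.39 0.22 tip z mm -16.47 F -5.0 -0.5 0.03
unit x,y mm 9.17 0.19 tip z mm -16.5 F -5.43 0.03 0.51
```

```bash
python3 -m crank '{"travel":[[-0.1,0.02,0],[-0.1,0.02,0.3],[-0.1,0.02,0.7],[-0.1,0.02,1],[-0.1,0.02,1]],"turn":[[0,0,0],[0,0,0],[0,0,0],[0,0,0],[0,0,0]],"gripper":[1,1,1,1,1]}' 100 >/dev/null; python3 chk.py 3 &&
python3 -m crank '{"travel":[[-0.4,0.085,0],[-0.8,0.17,0],[-1.2,0.255,0],[-1.48,0.315,0],[-1.48,0.315,0]],"turn":[[0,0,0],[0,0,0],[0,0,0],[0,0,0],[0,0,0]],"gripper":[1,1,1,1,1]}' 100 >/dev/null; python3 chk.py 3 &&
python3 -m crank '{"travel":[[0,0,-0.1],[0,0,-0.2],[0,0,-0.3],[0,0,-0.4],[0,0,-0.5]],"turn":[[0,0,0],[0,0,0],[0,0,0],[0,0,0],[0,0,0]],"gripper":[1,1,1,1,1]}' 100 >/dev/null; python3 chk.py 3 &&
python3 -m crank '{"travel":[[0,0,-0.1],[0,0,-0.2],[0,0,-0.3],[0,0,-0.4],[0,0,-0.5]],"turn":[[0,0,0],[0,0,0],[0,0,0],[0,0,0],[0,0,0]],"gripper":[1,1,1,1,1]}' 100 >/dev/null; python3 chk.py 3 &&
python3 -m crank '{"travel":[[0.08,-0.02,0],[0.12,-0.03,0],[0.16,-0.035,0],[0.2,-0.04,0],[0.22,-0.047,0]],"turn":[[0,0,0],[0,0,0],[0,0,0],[0,0,0],[0,0,0]],"gripper":[1,1,1,1,1]}' 100 >/dev/null; python3 chk.py 6.8 &&
python3 -m crank '{"travel":[[0.02,-0.004,0],[0.04,-0.008,0],[0.06,-0.013,0],[0.07,-0.016,0],[0.08,-0.017,0]],"turn":[[0,0,0],[0,0,0],[0,0,0],[0,0,0],[0,0,0]],"gripper":[1,1,1,1,1]}' 100 >/dev/null; python3 chk.py 6.8 &&
python3 -m crank '{"travel":[[0.02,-0.004,0],[0.04,-0.008,0],[0.06,-0.013,0],[0.07,-0.016,0],[0.08,-0.017,0]],"turn":[[0,0,0],[0,0,0],[0,0,0],[0,0,0],[0,0,0]],"gripper":[1,1,1,1,1]}' 100 >/dev/null; python3 chk.py 6.8 &&
python3 -m crank '{"travel":[[0.02,-0.004,0],[0.04,-0.008,0],[0.06,-0.013,0],[0.07,-0.016,0],[0.08,-0.017,0]],"turn":[[0,0,0],[0,0,0],[0,0,0],[0,0,0],[0,0,0]],"gripper":[1,1,1,1,1]}' 100 >/dev/null; python3 chk.py 6.8 &&
python3 -m crank '{"travel":[[0.02,-0.004,0],[0.04,-0.008,0],[0.06,-0.013,0],[0.07,-0.016,0],[0.08,-0.017,0]],"turn":[[0,0,0],[0,0,0],[0,0,0],[0,0,0],[0,0,0]],"gripper":[1,1,1,1,1]}' 100 >/dev/null; python3 chk.py 6.8
```

```text
unit x,y mm 8.66 0.34 tip z mm -5.82 F 0.16 0.12 -0.04
unit x,y mm -7.43 0.22 tip z mm -6.5 F -0.32 -0.51 -1.1
unit x,y mm -6.99 0.15 tip z mm -11.66 F 0.97 -0.56 -0.21
unit x,y mm -7.01 0.16 tip z mm -16.6 F -0.56 0.33 -0.15
unit x,y mm -5.02 0.15 tip z mm -16.57 F -1.73 0.78 0.53
unit x,y mm -4.09 0.14 tip z mm -16.55 F -4.58 -0.76 0.57
unit x,y mm -3.57 0.15 tip z mm -16.64 F -7.16 -1.09 1.17
unit x,y mm -3.57 0.15 tip z mm -16.64 F -7.16 -1.09 1.17
unit x,y mm -3.57 0.15 tip z mm -16.64 F -7.16 -1.09 1.17
```

```bash
python3 -m crank '{"travel":[[0,0,0],[0.01,-0.002,0],[0.02,-0.004,0],[0.02,-0.004,0],[0.02,-0.004,0]],"turn":[[0,0,0],[0,0,0],[0,0,0],[0,0,0],[0,0,0]],"gripper":[1,1,1,1,1]}' 100 >/dev/null; python3 chk.py 9.3 &&
python3 -m crank '{"travel":[[0,0,0],[0.01,-0.002,0],[0.02,-0.004,0],[0.02,-0.004,0],[0.02,-0.004,0]],"turn":[[0,0,0],[0,0,0],[0,0,0],[0,0,0],[0,0,0]],"gripper":[1,1,1,1,1]}' 100 >/dev/null; python3 chk.py 9
```

```text
unit x,y mm -3.47 0.15 tip z mm -16.68 F -5.78 -0.42 1.78
unit x,y mm -3.36 0.15 tip z mm -16.7 F -6.49 -0.59 1.57
```

```bash
python3 -m crank '{"travel":[[0.01,-0.002,0],[0.02,-0.004,0],[0.03,-0.006,0],[0.03,-0.006,0],[0.03,-0.006,0]],"turn":[[0,0,0],[0,0,0],[0,0,0],[0,0,0],[0,0,0]],"gripper":[1,1,1,1,1]}' 100 >/dev/null; python3 chk.py 8.8 &&
python3 -m crank '{"travel":[[0.01,-0.002,0],[0.02,-0.004,0],[0.03,-0.006,0],[0.03,-0.006,0],[0.03,-0.006,0]],"turn":[[0,0,0],[0,0,0],[0,0,0],[0,0,0],[0,0,0]],"gripper":[1,1,1,1,1]}' 100 >/dev/null; python3 chk.py 8.8 && 
python3 -m crank '{"travel":[[0.01,-0.002,0],[0.02,-0.004,0],[0.03,-0.006,0],[0.03,-0.006,0],[0.03,-0.006,0]],"turn":[[0,0,0],[0,0,0],[0,0,0],[0,0,0],[0,0,0]],"gripper":[1,1,1,1,1]}' 100 >/dev/null; python3 chk.py 8.8
```

```text
unit x,y mm -3.18 0.14 tip z mm -16.74 F -7.96 0.47 1.99
unit x,y mm -3.04 0.15 tip z mm -16.79 F -8.34 -0.95 1.29
unit x,y mm -2.84 0.16 tip z mm -16.82 F -9.02 0.24 2.91
```

```bash
python3 -m crank '{"travel":[[0.01,-0.002,0],[0.02,-0.004,0],[0.03,-0.006,0],[0.03,-0.006,0],[0.03,-0.006,0]],"turn":[[0,0,0],[0,0,0],[0,0,0],[0,0,0],[0,0,0]],"gripper":[1,1,1,1,1]}' 100 >/dev/null; python3 chk.py 8.8
python3 - <<'E'
from h import *
from workcell import bot
f=bot.grab_frame("scene");pickle.dump(f,open("f3.pkl","wb"))
g=load()["scene"]
out=[cv2.resize(cv2.convertScaleAbs(i["pixels"][195:245,235:285,::-1],alpha=1.8),None,fx=8,fy=8,interpolation=cv2.INTER_CUBIC) for i in (g,f)]
cv2.imwrite("pics/s3.png",np.hstack(out)); print(bot.observe()["clock"])
E
```

```text
unit x,y mm -2.68 0.17 tip z mm -16.85 F -10.16 0.21 2.57
39.85
```

View pics/s3.png

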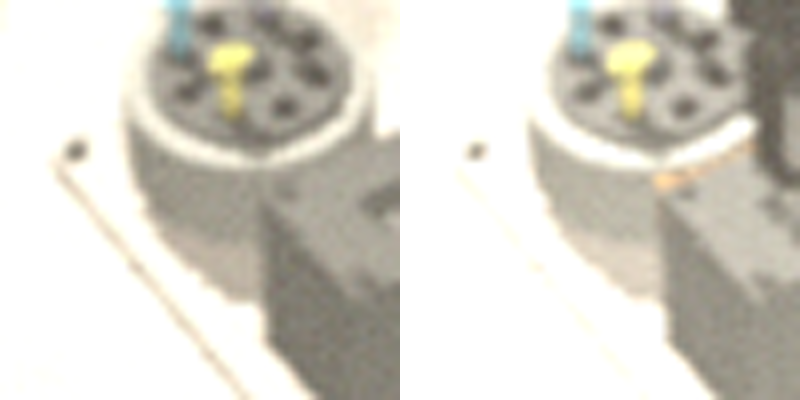

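The lining (orange, about (660,180) in the right half) has moved up to the drum. The push stalls at about 10 N, so I'll back off and lift out.

```bash
python3 -m crank '{"travel":[[-0.1,0.02,0],[-0.2,0.045,0],[-0.35,0.075,0],[-0.35,0.075,0.3],[-0.35,0.075,0.7]],"turn":[[0,0,0],[0,0,0],[0,0,0],[0,0,0],[0,0,0]],"gripper":[1,1,1,1,1]}' 100 >/dev/null; python3 chk.py 3
python3 -m crank '{"travel":[[0,0,0.7],[0,0,1.7],[0,0,3],[0,0,4.5],[0,0,4.8]],"turn":[[0,0,0],[0,0,0],[0,0,0],[0,0,0],[0,0,0]],"gripper":[1,1,1,1,1]}' 100 >/dev/null; python3 chk.py 3
python3 -m crank '{"travel":[[0,-4,0],[0,-8,0],[0,-12,0],[0,-16,0],[0,-20,0]],"turn":[[0,0,0],[0,0,-3],[0,0,-6],[0,0,-9.1],[0,0,-9.1]],"gripper":[1,1,1,1,1]}' 100 
python3 -m crank '{"travel":[[0,-3,0],[0,-6,0],[0,-7,0],[0,-7,0],[0,-7,0]],"turn":[[0,0,0],[0,0,0],[0,0,0],[0,0,0],[0,0,0]],"gripper":[1,1,1,1,1]}' 100
```

```text
unit x,y mm -4.65 0.25 tip z mm -9.17 F 0.25 0.32 -0.12
unit x,y mm -4.13 0.49 tip z mm 40.75 F 0.14 -0.63 0.54
clock: 41.35
position: [0.5319, -0.1623, 0.1731]
tool_rot: [3.142, 0.0, 2.769]
force: [1.3, 0.5, -0.6]
grip_width: 0.0208
finger_force: 97.9
clock: 41.85
position: [0.5322, -0.2297, 0.1728]
tool_rot: [3.141, -0.0, 2.772]
force: [0.8, 0.2, -1.2]
grip_width: 0.0208
finger_force: 98.0
```

```bash
python3 -m crank '{"travel":[[-0.05,-0.1,0],[-0.12,-0.22,-0.5],[-0.12,-0.22,-1.5],[-0.12,-0.22,-3],[-0.12,-0.22,-4]],"turn":[[0,0,0],[0,0,0],[0,0,0],[0,0,0],[0,0,0]],"gripper":[1,1,1,1,1]}' 100 >/dev/null
python3 -m crank '{"travel":[[0,0,0],[0,0,0],[0,0,0],[0,0,0],[0,0,0]],"turn":[[0,0,0],[0,0,0],[0,0,0],[0,0,0],[0,0,0]],"gripper":[1,1,1,1,1]}' 100
python3 - <<'E'
from h import *
from workcell import bot
f=bot.grab_frame("scene");pickle.dump(f,open("f4.pkl","wb"))
p=bot.observe()["position"];print(p,bot.observe()["force"]);print(proj(f,[p-[0,0,.0494]]))
c=cv2.convertScaleAbs(f["pixels"][240:300,330:390,::-1],alpha=1.8)
cv2.imwrite("pics/h4.png",cv2.resize(c,None,fx=10,fy=10,interpolation=cv2.INTER_CUBIC))
E
```

```text
clock: 42.85
position: [0.5311, -0.233, 0.1333]
tool_rot: [3.142, 0.001, 2.771]
force: [-0.6, 0.1, -0.7]
grip_width: 0.0209
finger_force: 98.0
[ 0.53104427 -0.23297602  0.13319351] [-0.21565625 -0.46123542 -1.11063869]
[[360.57885223 277.25350955]]
```

View pics/h4.png

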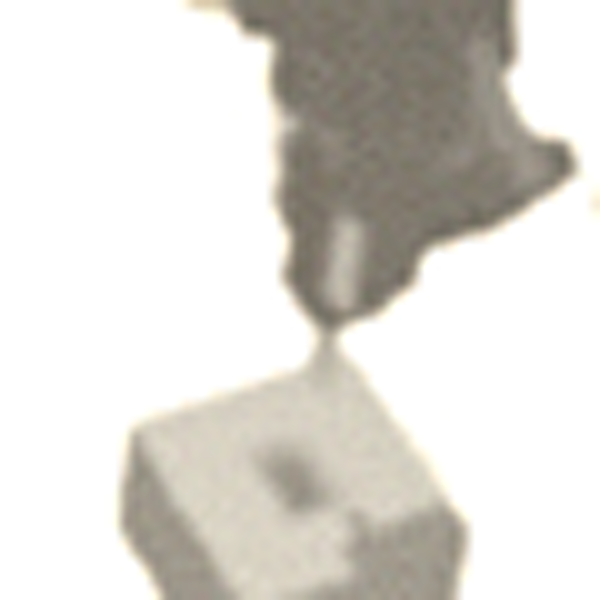

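The holder's hole shows at about (359.0,287.2). The blade is still upright, with its tip near (361.7,278).

Run:
```python
from h import *
f=load("f4.pkl")
print(plane(f,[(359.05,287.25)],.045),plane(f,[(361.7,278)],.0838))
```

```text
[[ 0.53049288 -0.2339421   0.045     ]] [[ 0.53120973 -0.23635223  0.0838    ]]
```

```bash
python3 -m crank '{"travel":[[-0.02,0.17,0],[-0.02,0.17,-1],[-0.02,0.17,-2],[-0.02,0.17,-3],[-0.02,0.17,-3.4]],"turn":[[0,0,0],[0,0,0],[0,0,0],[0,0,0],[0,0,0]],"gripper":[1,1,1,1,1]}' 100 >/dev/null; python3 chk.py 3 &&
python3 -m crank '{"travel":[[0,0,-0.1],[0,0,-0.2],[0,0,-0.3],[0,0,-0.4],[0,0,-0.4]],"turn":[[0,0,0],[0,0,0],[0,0,0],[0,0,0],[0,0,0]],"gripper":[1,1,1,1,1]}' 100 >/dev/null; python3 chk.py 3 &&
python3 -m crank '{"travel":[[0,0,-0.1],[0,0,-0.2],[0,0,-0.3],[0,0,-0.4],[0,0,-0.4]],"turn":[[0,0,0],[0,0,0],[0,0,0],[0,0,0],[0,0,0]],"gripper":[1,1,1,1,1]}' 100 >/dev/null; python3 chk.py 3 &&
python3 -m crank '{"travel":[[0,0,-0.2],[0,0,-0.4],[0,0,-0.6],[0,0,-0.8],[0,0,-0.8]],"turn":[[0,0,0],[0,0,0],[0,0,0],[0,0,0],[0,0,0]],"gripper":[1,1,1,1,1]}' 100 >/dev/null; python3 chk.py 3 &&
python3 -m crank '{"travel":[[0,0,-0.4],[0,0,-0.8],[0,0,-1.2],[0,0,-1.5],[0,0,-1.6]],"turn":[[0,0,0],[0,0,0],[0,0,0],[0,0,0],[0,0,0]],"gripper":[1,1,1,1,1]}' 100 ; python3 chk.py 3
```

```text
unit x,y mm 49.59 -264.48 tip z mm -37.17 F -0.88 0.31 -0.33
unit x,y mm 50.33 -264.57 tip z mm -39.44 F -0.4 0.22 -0.26
unit x,y mm 50.17 -264.59 tip z mm -43.67 F -0.23 0.04 0.22
unit x,y mm 50.09 -264.55 tip z mm -51.86 F -0.22 0.34 -0.93
clock: 45.4
position: [0.5305, -0.2312, 0.0664]
tool_rot: [-3.142, -0.001, 2.771]
force: [-0.3, -0.2, -1.1]
grip_width: 0.0212
finger_force: 98.0
unit x,y mm 50.07 -264.54 tip z mm -67.98 F -0.42 -0.26 0.02
```

```bash
python3 -m crank '{"travel":[[0,0,-0.1],[0,0,-0.2],[0,0,-0.3],[0,0,-0.36],[0,0,-0.36]],"turn":[[0,0,0],[0,0,0],[0,0,0],[0,0,0],[0,0,0]],"gripper":[1,1,1,1,1]}' 100 >/dev/null; python3 chk.py 3 &&
python3 -m crank '{"travel":[[0,0,-0.02],[0,0,-0.04],[0,0,-0.05],[0,0,-0.05],[0,0,-0.05]],"turn":[[0,0,0],[0,0,0],[0,0,0],[0,0,0],[0,0,0]],"gripper":[1,1,1,1,1]}' 100 >/dev/null; python3 chk.py 3
```

```text
unit x,y mm 50.26 -264.6 tip z mm -71.14 F -0.04 -0.51 -0.11
unit x,y mm 50.29 -264.6 tip z mm -71.6 F -0.32 0.05 -0.05
```

```bash
python3 -m crank '{"travel":[[0,0,-0.02],[0,0,-0.04],[0,0,-0.05],[0,0,-0.05],[0,0,-0.05]],"turn":[[0,0,0],[0,0,0],[0,0,0],[0,0,0],[0,0,0]],"gripper":[1,1,1,1,1]}' 100 >/dev/null; python3 chk.py 3 &&
python3 -m crank '{"travel":[[0,0,-0.02],[0,0,-0.04],[0,0,-0.05],[0,0,-0.05],[0,0,-0.05]],"turn":[[0,0,0],[0,0,0],[0,0,0],[0,0,0],[0,0,0]],"gripper":[1,1,1,1,1]}' 100 >/dev/null; python3 chk.py 3
```

```text
unit x,y mm 50.34 -264.62 tip z mm -71.83 F -1.83 0.75 6.16
unit x,y mm 50.34 -264.62 tip z mm -71.83 F -1.83 0.75 6.16
```

Seated: I can feel the holder's top at 6 N. I'll release slowly with low grip, then retreat.

```bash
python3 -m crank '{"travel":[[0,0,0],[0,0,0],[0,0,0],[0,0,0],[0,0,0]],"turn":[[0,0,0],[0,0,0],[0,0,0],[0,0,0],[0,0,0]],"gripper":[0.72,0.7,0.6,0.45,0.3]}' 20
python3 -m crank '{"travel":[[0,0,0],[0,0,1],[0,0,4],[0,0,8],[0,0,12]],"turn":[[0,0,0],[0,0,0],[0,0,0],[0,0,0],[0,0,0]],"gripper":[0.3,0.3,0.3,0.3,0.3]}' 20
python3 -m crank '{"travel":[[0,-4,2],[0,-8,4],[0,-12,5],[0,-16,5],[0,-20,5]],"turn":[[0,0,0],[0,0,0],[0,0,0],[0,0,0],[0,0,0]],"gripper":[0.3,0.3,0.3,0.3,0.3]}' 20
python3 - <<'E'
from h import *
from workcell import bot
d={n:bot.grab_frame(n) for n in("scene","top")};pickle.dump(d,open("f5.pkl","wb"));g=load()
c=[cv2.resize(cv2.convertScaleAbs(i["pixels"][y:y+h,x:x+w,::-1],alpha=1.8),(400,300),interpolation=cv2.INTER_CUBIC) for i,x,y,w,h in((d["scene"],335,262,60,45),(d["top"],370,180,60,45),(g["top"],235,170,60,45),(d["top"],235,170,60,45))]
cv2.imwrite("pics/e.png",np.vstack([np.hstack(c[:2]),np.hstack(c[2:])]))
E
```

```text
clock: 47.4
position: [0.5307, -0.2313, 0.0623]
tool_rot: [-3.142, -0.0, 2.771]
force: [-0.4, -0.4, 0.6]
grip_width: 0.0596
finger_force: 0.0
clock: 47.9
position: [0.5304, -0.2312, 0.1843]
tool_rot: [-3.141, -0.0, 2.771]
force: [1.1, -0.1, 0.1]
grip_width: 0.06
finger_force: 0.0
clock: 48.4
position: [0.5306, -0.4329, 0.2338]
tool_rot: [-3.141, 0.001, 2.771]
force: [-0.4, 0.0, -0.1]
grip_width: 0.0598
finger_force: 0.0
```

View pics/e.png

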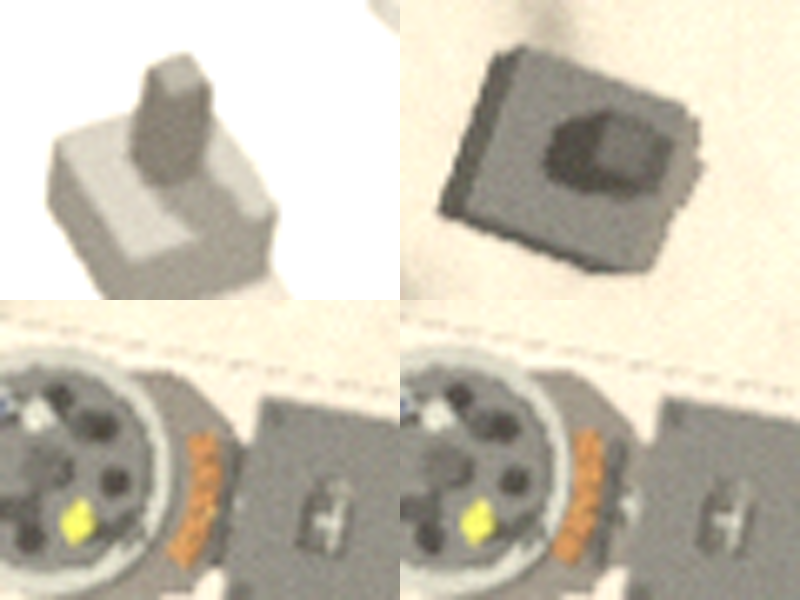

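The tool stands upright and home in the holder (top row). Bottom right, the lining at about (575,500) now meets the drum's rim, where it stood well clear at the start.

```bash
python3 -c "
from workcell import bot
print(bot.job_done())"
```

```text
the job is handed in; nothing more can be done
None
```

I levered the star wheel round until the shoe sat on the drum, with the push stalling at a measured 10 N or so. The tool is back upright and fully home in its holder, and I handed the job in at about 48.5 s; no verdict came back.

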